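Third spring clamp on the glued batten

ROBOT

A 6-joint arm with a two-finger parallel gripper is mounted at the origin on the work surface. World frame = base frame: x ahead of the robot, y to its left, z up, the work surface at z = 0. Lengths are in m, angles in rad, forces in N, time in s.
With the tool pointing down it reaches from about 0.3 to 0.75 m from the base axis. Payload 8.5 kg.
Tool frame: the origin (TCP) lies between the finger pads, 19 mm behind the fingertips; this is the grasp point; z points along the fingers, y is the line along which they close (so a half turn about z gives the same grasp; the last joint's range is limited). The gripper opens to 88 mm and grips with 3 to 60 N. Pads are 18 mm wide; open, the fingers measure 123 mm over their backs; the gripper's body (75 mm by 187 mm) begins 45 mm behind the grasp point.
Start: joints at [1.129, 0.381, 1.297, -0, 1.464, -0.215], TCP at [0.124, 0.536, 0.257] pointing down, gripper open.
Joint ranges: [-3.11, 3.11], [-0.89, 2.33], [0.22, 2.48], [-1.42, 4.56], [0.17, 2.85], [-2.88, 2.88]. Speed limits (rad/s): [2.39, 2.39, 3.14, 3.14, 3.14, 3.14].

INTERFACE

Orientations are given as a unit quaternion [w, x, y, z].
In Python, from bench import bot, eyes gives the robot as it stands.
- The arm moves only by the tool apply_moves, never from a script. Its arguments are lists of equal length, an entry for each row: "xyz": the shift along the world's x, y, z in cm, a list of three; "rotation": the turn, a rotation vector about the world's x, y, z in degrees, a list of three. A call has 1 to 5 rows; each row shifts and turns the commanded pose from where the row before left it; what a row does not reach is not made up. A row lasts 1/10 s, in which the tool goes at most 50 mm and 8.59 degrees, less where a joint would pass 70% of its speed; a pose out of reach is approached as far as the arm can. A call is refused whole if a number of a shift passes 5 or a number of a turn 8.59, either way. A call with a gripper value outside its range is refused whole. "jaw" is the opening, from -1 (shut) to 1 (fully open), set as the call begins (left out, the last holds). The fingers move at their own pace and stop on an object; "squeeze" is the grip in N (left out, the last holds). Time passes only in rows, so rows that do not move let the fingers close. It gives the time, the measured TCP pose, the force, the opening and the grip force at its end, in the units of the state.
- bot.get_obs(): the state, without advancing time (a new reading comes with each control period).
- eyes.capture(name): name is "scene" or "top"; returns a dict with "img" (480x640x3 uint8, red, green, blue), "fx", "fy", "cx", "cy" (pixels), "dist_coeffs" ([k1, k2, p1, p2, k3] as OpenCV has them; the pictures are not rectified), "pose" (4x4, takes a point from camera to world coordinates). Camera axes: x right, y up, looking along -z (the intrinsics and any distortion apply to the point x, -y, -z); pixel columns grow to the right and rows downward; lengths in m; the calibration is good to about 2 mm. A picture is of the moment at which its call begins. There is no depth.
- bot.finish_job(): hands the job in; it is judged then, once.
The state is a dict: "time_s": time; "joint_positions": joint angles; "dq": joint speeds; "effort": joint torques, N m; "position": TCP position; "tcp_rot": TCP orientation; "wrist_force": force on the tool from outside, world axes, zero at the start; "moment": the same for the moment, N m; "width": opening from 0.0 (shut) to 1.0 (fully open); "finger_force": force on a finger pad.
Only numpy, scipy, OpenCV 4.12 (cv2) and the standard library are available. Lean on these libraries where they do the work, as an engineer would, in place of code of your own. Each camera call takes 0.05 s, during which the arm holds its last target. There are 200 camera calls.

TASK

A wooden batten has been glued along the top of the grey cover in the tilted work holder, and two of its three spring clamps are on. Take the loose spring clamp off its prongs on the blue tool stand and clip it over the top edge of the cover and batten, midway between the two clamps already there: squarely, with both jaw pads wholly down on the work, one on each side, and let go. Do not shift the work in its holder, and leave the mallet and the other things on the bench where they are.

Things in the scene. Friction and masses are not known exactly. Their poses are not given: they have to be found in the camera images.
- clamp: Loose spring clamp, black nylon, clothes-peg type, 134 mm long, 22 mm wide (32 over the pin), 0.13 kg, hanging handles up in one pair of prongs of the tool stand. Origin on its cross pin; z from jaws to handles (up as it hangs), x along the pin (along the prongs as it hangs), y from handle to handle. Handles end 72 mm above the pin, jaw pads end 62 mm below it.
- grip (a point): Where to take the clamp: between the handles, 56 mm above the pin (axes as the clamp's). Handles are 69 mm wide over their ends with jaws shut, grip faces 22 mm wide, 20 to 70 mm above the pin, flaring 10 degrees when shut, parallel at 44 mm. Close along y, tool pointing along -z. Squeezed fully, the ends rise 6 mm further from the pin.
- jaw_a (a joint): Angle of the clamp's +y half (the other mirrors it): 0 jaws shut, 0.11 pads on the 12 mm work, 0.27 rad stop. Squeezing the handles opens the jaws: 60 mm over the handle ends = 7 mm between pads, 50 = 15, 40 = 23, 35 = 27, stop at 30 mm. The spring needs 7 N per handle to begin, 11 N at 50 mm, 14 N at 33 mm.
- pad_a (a point): Centre of the face of the clamp's jaw pad on its +y side, 54 mm below the pin. The pad is 22 mm wide (along the pin), 16 mm tall, 5 mm thick.
- pad_b (a point): The same on the other jaw pad (-y side).
- rack: Tool stand: low upright blue perforated board, 310 mm wide, 238 mm high, on a foot. Origin on the bench under the board's middle, front to -x, z up. Two equal pairs of steel prongs stand out to -x, at y = +68 and -68 mm, 185 mm above the bench. The clamp hangs in either, 45 to 65 mm in front of the board, its pin 4 mm below the prong axes.
- prongs_l (a point): Between the outer ends of the +y pair of prongs (axes as the tool stand's). Prongs are 7 mm thick, 30 mm apart clear; their tips turn up 10 mm, 4 mm beyond this point. The clamp's handle bends rest on them, its jaws hang between. It comes off by lifting 15 mm or more, then drawing to -x; or straight up while its pads are less than 10 mm apart.
- prongs_r (a point): The same for the -y pair of prongs.
- mallet: Rubber mallet hanging in the other pair of prongs, head 84 mm long, 42 mm thick, handle down. Origin at the middle of the head. Leave alone.
- edge_mid (a point): Place for the clamp: middle of the work's top edge. Axes: y along the edge, z up the work in its plane, x through its thickness, +x to the sheet metal at the back. The work is 12 mm thick (-6 to +6), 284 mm long, clear on both faces to 60 mm below the edge, leans back 25 to 40 degrees; a friction hinge holds it (70 N at the edge). A well seated clamp has its pin about 34 mm above the edge.
- clamp_l (a point): Point on the top edge at the fixed clamp on the +y end of the work, 110 mm from the middle. These two clamps are like the loose one (22 mm wide, 106 mm above the edge); leave alone.
- clamp_r (a point): The same at the -y end.
- glue: White glue bottle, 54 mm thick, 165 mm tall, upright. Origin at its underside. Leave alone.
- pliers: Combination pliers with orange handles, 170 mm long, lying flat. Origin at the joint, underside. Leave alone.
- screwdriver: Screwdriver lying flat, 200 mm long. Leave alone.
Things that resemble listed ones, but are neither listed nor needed, are in the scene too. Leave any green, pink or turquoise look-alike of the clamp alone.

How it is judged:
By the outcome, as a careful person would: the job done as asked, in the order asked, and still so for the second after the job is handed in, with the robot touching nothing.
It also fails if it takes over 48 s, if anything falls off the work surface, if the arm or the gripper's body presses on something with over 40 N, if the wrist force passes 120 N, or if a joint passes its speed limit or range.

## Working session

There is one attempt and no reset: what is moved stays moved. The work goes in short steps, Python scripts to look and compute and a tool call to move; the robot and the scene stay as the last step left them, time stands still between calls to the robot, and variables do not carry over. Pictures are saved under pics/ and viewed, at most 10 in all, crops included, and the job is handed in when it is done.

Besides the shell and the picture viewer there is one more tool, called after "Call:" as name(argument=value, ...) on one line, values as JSON. apply_moves: Moves the arm, as the interface text tells. Its arguments: {"type":"object","properties":{"xyz":{"type":"array","items":{"type":"array","items":{"type":"number"}}},"rotation":{"type":"array","items":{"type":"array","items":{"type":"number"}}},"jaw":{"type":"number"},"squeeze":{"type":"number"}},"required":["xyz","rotation"]}

```bash
mkdir -p pics
cat > h.py <<'E'
import numpy as np, cv2, pickle
from bench import bot, eyes
def cap(n,tag):
    c=eyes.capture(n); cv2.imwrite(f'pics/{tag}.png',c['img'][:,:,::-1]); pickle.dump(c,open(f'pics/{tag}.pkl','wb')); return c
def load(tag): return pickle.load(open(f'pics/{tag}.pkl','rb'))
def K(c): return np.array([[c['fx'],0,c['cx']],[0,c['fy'],c['cy']],[0,0,1.]])
def ray(c,p):
    u=cv2.undistortPoints(np.array([[p]],float),K(c),np.array(c['dist_coeffs']))[0,0]
    P=np.array(c['pose']); d=P[:3,:3]@np.array([u[0],-u[1],-1]); return P[:3,3],d/np.linalg.norm(d)
def proj(c,X):
    P=np.array(c['pose']); q=(np.atleast_2d(X)-P[:3,3])@P[:3,:3]; q=q*[1,-1,-1]
    return cv2.projectPoints(q,np.zeros(3),np.zeros(3),K(c),np.array(c['dist_coeffs']))[0][:,0]
def tri(cs,ps):
    A=np.zeros((3,3));b=np.zeros(3)
    for c,p in zip(cs,ps):
        o,d=ray(c,p);M=np.eye(3)-np.outer(d,d);A+=M;b+=M@o
    X=np.linalg.solve(A,b); return X,[np.round(proj(c,X)[0]-p,1) for c,p in zip(cs,ps)]
E
python3 - <<'E'
from h import *
for n in('scene','top'):
    c=cap(n,n+'0'); print(n,np.round(c['pose'],3).tolist(),c['fx'],c['dist_coeffs'])
print(bot.get_obs())
E
```

```text
scene [[0.156, -0.815, 0.558, 1.264], [0.988, 0.128, -0.089, -0.243], [0.001, 0.565, 0.825, 1.253], [0.0, 0.0, 0.0, 1.0]] 624.4573028711148 [-0.08380331  0.          0.          0.          0.        ]
top [[0.016, 0.995, -0.097, 0.413], [-1.0, 0.014, -0.015, -0.131], [-0.014, 0.097, 0.995, 1.492], [0.0, 0.0, 0.0, 1.0]] 548.436710155919 [-0.1605563  0.         0.         0.         0.       ]
{'time_s': 0.1, 'joint_positions': array([ 1.12866255e+00,  3.81151947e-01,  1.29812964e+00,  3.53335787e-06,
        1.46358715e+00, -2.15311021e-01]), 'dq': array([-9.29006423e-05, -9.47450526e-04, -1.05797072e-03,  1.17583631e-03,
       -7.42896060e-04, -1.43228022e-04]), 'effort': array([ 4.33237263e-03, -4.38658690e+01, -2.24908179e+01,  7.14679132e-02,
        3.42560280e-02, -4.93482332e-05]), 'position': array([0.12360054, 0.53571538, 0.25690563]), 'tcp_rot': array([-2.07643314e-04,  1.13168582e-01,  9.93575596e-01, -6.03309116e-04]), 'wrist_force': array([-1.06505775, -1.56386484,  0.46898979]), 'moment': array([-0.03375836, -0.01762696,  0.05893938]), 'finger_force': 0.0, 'width': 0.9982909931993398}
```

View pics/scene0.png

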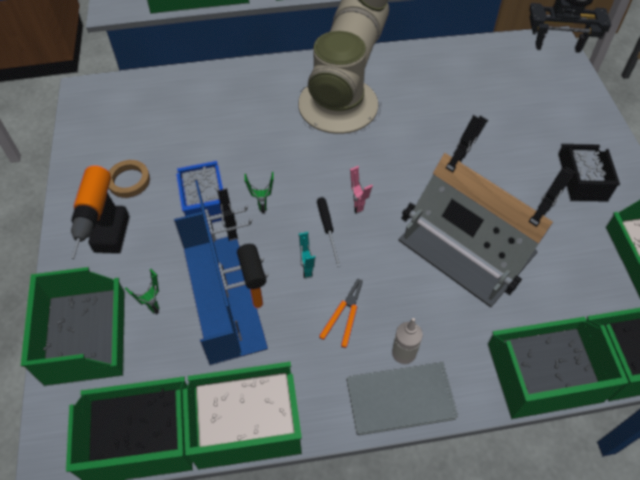

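View pics/top0.png

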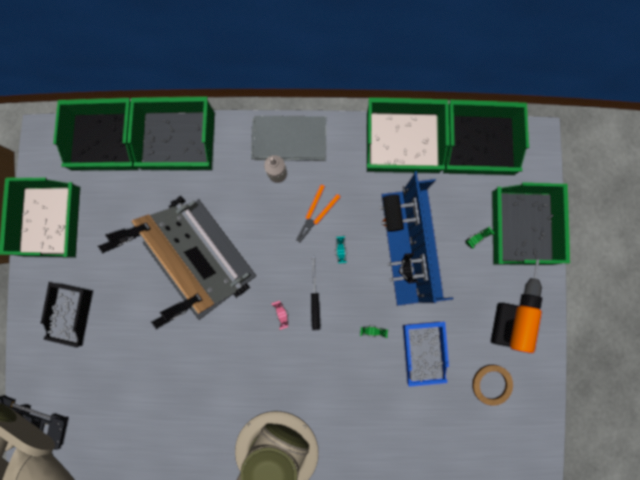

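Run:
```python
import cv2,numpy as np
s=cv2.imread('pics/scene0.png');t=cv2.imread('pics/top0.png')
def cr(im,x,y,w,h,k):
    o=cv2.resize(im[y:y+h,x:x+w],None,fx=k,fy=k,interpolation=cv2.INTER_CUBIC)
    for i in range(0,w,10): cv2.line(o,(i*k,0),(i*k,6 if i%50 else 16),(0,255,255),1)
    for i in range(0,h,10): cv2.line(o,(0,i*k),(6 if i%50 else 16,i*k),(0,255,255),1)
    return o
cv2.imwrite('pics/c1.png',np.hstack([cr(s,170,160,100,150,4),cr(t,370,170,100,150,4)]))
cv2.imwrite('pics/c2.png',np.hstack([cr(s,390,105,200,200,2),cr(t,90,180,180,160,2).copy()[:].__class__(0) if 0 else cv2.copyMakeBorder(cr(t,90,185,180,150,2),0,100,0,0,cv2.BORDER_CONSTANT)]))
```

```text
(no output)
```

View pics/c1.png

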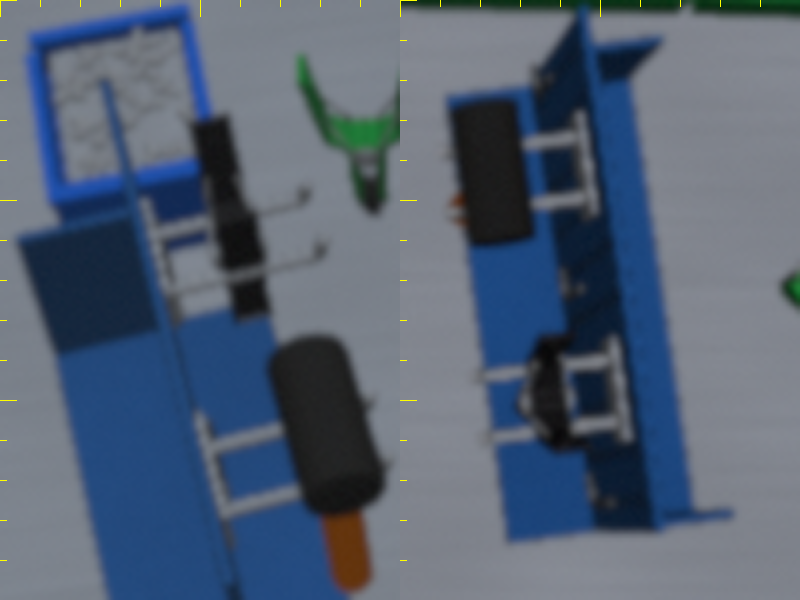

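View pics/c2.png

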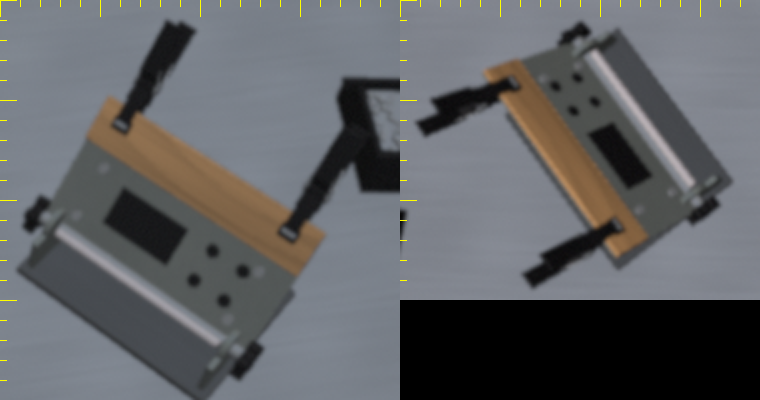

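Candidates: black clamp in prongs at scene (230,213)/top (408,268). Look-alikes are green (260,190) and (147,293), pink (360,190), teal (306,255), and the fixed black clamps (465,140), (550,195). The crop confirms the black one hanging in the -y prongs; the mallet is in the other pair. Now a closer, straightened look at the batten and numbers for the clamp.

Run:
```python
from h import *
s,t=load('scene0'),load('top0')
def strip(c,ctr,ang,L=160,H=60,k=5):
    a=np.radians(ang);R=np.array([[np.cos(a),-np.sin(a)],[np.sin(a),np.cos(a)]])/k
    M=np.hstack([R,(np.array(ctr)-R@[L*k/2,H*k/2])[:,None]])
    o=cv2.warpAffine(c['img'][:,:,::-1].copy(),M,(L*k,H*k),flags=cv2.INTER_CUBIC|cv2.WARP_INVERSE_MAP)
    print(M.round(4).tolist())
    for i in range(0,L*k,50): cv2.line(o,(i,0),(i,8),(0,255,255),1)
    for i in range(0,H*k,50): cv2.line(o,(0,i),(8,i),(0,255,255),1)
    return o
cv2.imwrite('pics/c3.png',np.vstack([strip(s,(493,198),33),strip(t,(170,265),55.)]))
for n,a,b in [('prongtip1',(246.3,210),(390.5,264.3)),('prongtip2',(250.5,223.8),(392.5,279.3)),
 ('farhandle',(222.5,190),(410,281)),('malletish',(251,266),(393,212))]:
    X,r=tri([s,t],[a,b]);print(n,X.round(4),r)
```

```text
[[0.1677, -0.1089, 442.2455], [0.1089, 0.1677, 129.2688]]
[[0.1147, -0.1638, 148.6884], [0.1638, 0.1147, 182.2605]]
prongtip1 [ 0.4991 -0.2766  0.2262] [array([0.5, 0. ]), array([0.4, 0. ])]
prongtip2 [ 0.4692 -0.2829  0.1364] [array([-3.7, -0.1]), array([-3.3, -0.4])]
farhandle [ 0.4601 -0.3188  0.2514] [array([0.8, 0. ]), array([0.7, 0.1])]
malletish [ 0.6242 -0.2819  0.2119] [array([-0.5, -0. ]), array([-0.4, -0. ])]
```

View pics/c3.png

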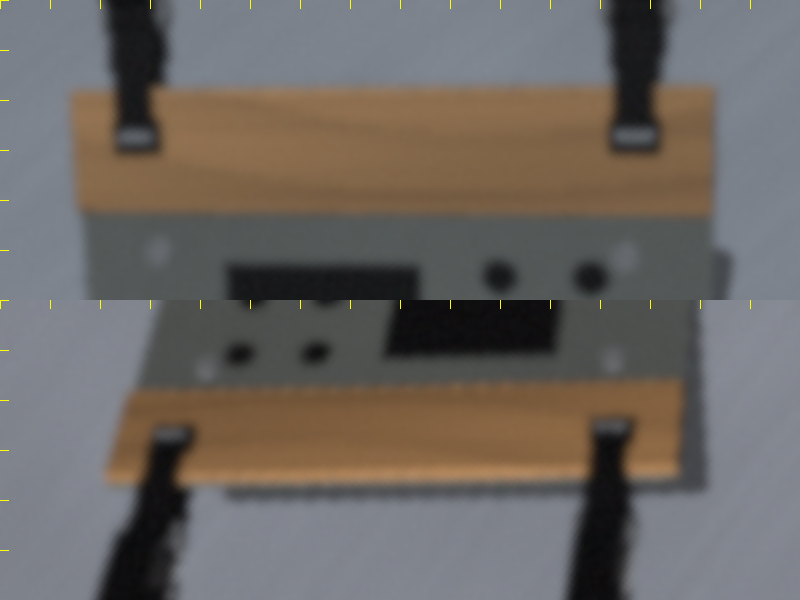

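```bash
cat > fit.py <<'E'
from h import *
from scipy.optimize import least_squares
s,t=load('scene0'),load('top0')
Ms=np.array([[0.1677,-0.1089,442.2455],[0.1089,0.1677,129.2688]]);Mt=np.array([[0.1147,-0.1638,148.6884],[0.1638,0.1147,182.2605]])
f=lambda M,p:M@[p[0],p[1],1]
h=.142
def frame(yaw,lean):  # x axis horizontal dir yaw, leaning back
    c,n=np.cos(yaw),np.sin(yaw);cl,sl=np.cos(lean),np.sin(lean)
    z=np.array([c*sl,n*sl,cl]);x=np.array([c*cl,n*cl,-sl]);return np.stack([x,np.cross(z,x),z],1)
obs=[(s,Ms,(72,90),(6,h,0)),(s,Ms,(714,88),(6,-h,0)),(s,Ms,(81,212),(-6,h,1)),(s,Ms,(712,215),(-6,-h,1)),
(t,Mt,(681,164),(-6,h,0)),(t,Mt,(109,169),(-6,-h,0)),(t,Mt,(680,177),(6,h,0)),(t,Mt,(106,184),(6,-h,0)),(t,Mt,(683,80),(-6,h,1)),(t,Mt,(130,93),(-6,-h,1))]
def res(p):
    R=frame(p[3],p[4]);r=[]
    for c,M,q,(x,y,b) in obs:
        r.append(proj(c,p[:3]+R@[x/1000,y,-p[5]*b])[0]-f(M,q))
    return np.ravel(r)
if __name__=='__main__':
    o=least_squares(res,[.4,.3,.2,2.5,.55,.05],loss='soft_l1')
    print(o.x.round(4),np.degrees(o.x[3:5]));print(o.fun.reshape(-1,2).round(1).tolist())
    R=frame(*o.x[3:5]);print(R.round(3))
    for n,a,b in [('pA',(246.3,210),(392.5,279.3)),('pB',(250.5,223.8),(390.5,264.3))]:
        X,r=tri([s,t],[a,b]);print(n,X.round(4),r)
    for pl in [((136,135),(611,126)),((635,135),(170,134))]:  # pads of fixed clamps approx
        X,r=tri([s,t],[f(Ms,pl[0]),f(Mt,pl[1])]);print('fix',((X-o.x[:3])@R).round(4),r)
    pickle.dump(o.x,open('work.pkl','wb'))
E
python3 fit.py
```

```text
[0.4898 0.2653 0.1868 2.2424 0.588  0.0536] [128.47818215  33.69036657]
[[0.0, 0.5], [0.1, -0.1], [-1.0, -0.5], [-0.6, 0.2], [0.1, -1.1], [-0.6, -0.8], [-0.3, 0.0], [-0.0, 0.8], [-0.3, 0.6], [-0.2, -0.1]]
[[-0.518 -0.783 -0.345]
 [ 0.651 -0.622  0.434]
 [-0.555  0.     0.832]]
pA [ 0.4667 -0.2822  0.1836] [array([-1.5, -0. ]), array([-1.3, -0.2])]
pB [ 0.5026 -0.2771  0.1822] [array([-1.7, -0. ]), array([-1.5, -0.2])]
fix [-0.0142  0.1089 -0.015 ] [array([-0.6,  0.1]), array([-0.5, -0.1])]
fix [-0.0138 -0.1108 -0.0153] [array([-0.5,  0.1]), array([-0.4, -0.1])]
```

Call:
apply_moves(xyz=[[2, -3, 3.2], [2, -3, 3.2], [2, -3, 3.2], [2, -3, 3.2], [2, -3, 3.2]], rotation=[[0, 0, -5], [0, 0, -5], [0, 0, -5], [0, 0, -5], [0, 0, -5]], jaw=1, squeeze=40)

```text
time_s: 0.6
position: [0.2239, 0.3844, 0.4185]
tcp_rot: [-0.0, 0.327, 0.945, -0.0]
wrist_force: [-0.3, 0.5, -0.0]
width: 1.006
finger_force: 0.0
```

Call:
apply_moves(xyz=[[2, -4.5, 0], [2, -4.5, 0], [2, -4.5, 0], [2, -4.5, 0], [2, -4.5, 0]], rotation=[[0, 0, -5], [0, 0, -5], [0, 0, -5], [0, 0, -5], [0, 0, -5]])

```text
time_s: 1.1
position: [0.3237, 0.1591, 0.4174]
tcp_rot: [0.0, 0.524, 0.852, 0.0]
wrist_force: [1.0, 1.5, -0.3]
width: 1.003
finger_force: 0.0
```

Call:
apply_moves(xyz=[[1.6, -4.6, 0], [1.6, -4.6, 0], [1.6, -4.6, 0], [1.6, -4.6, 0], [1.6, -4.6, 0]], rotation=[[0, 0, -2], [0, 0, -2], [0, 0, -2], [0, 0, -2], [0, 0, -2]])

```text
time_s: 1.6
position: [0.4037, -0.0712, 0.4173]
tcp_rot: [-0.0, 0.596, 0.803, 0.0]
wrist_force: [1.1, 0.5, 0.4]
width: 0.997
finger_force: 0.0
```

Call:
apply_moves(xyz=[[1.6, -4.6, -1], [1.6, -4.6, -1], [1.6, -4.6, -1], [1.6, -4.6, -2], [2, -1.3, -3]], rotation=[[0, 0, -2], [0, 0, -2], [0, 0, -2], [0, 0, -2], [0, 0, 0]])

```text
time_s: 2.1
position: [0.4871, -0.2679, 0.3377]
tcp_rot: [0.001, 0.651, 0.759, -0.0]
wrist_force: [0.3, 0.4, 0.3]
width: 0.999
finger_force: 0.0
```

Call:
apply_moves(xyz=[[0.3, -1.3, 0], [0, 0, 0]], rotation=[[0, 0, 0], [0, 0, 0]])

```text
time_s: 2.3
position: [0.4898, -0.2777, 0.3384]
tcp_rot: [-0.001, 0.65, 0.76, -0.0]
wrist_force: [0.2, 0.4, -0.0]
width: 0.996
finger_force: 0.0
```

Run:
```python
from h import *
s=cap('scene','scene1');t=cap('top','top1')
o=bot.get_obs();print(o['position'],o['tcp_rot'],o['joint_positions'].round(2))
# overlay predicted clamp from initial estimate on initial images
pin=np.array([.491,-.314,.181]);y=np.array([.988,.156,0]);x=np.array([.156,-.988,0]);z=np.array([0,0,1.])
out=[]
for tag,(u,v,w,h) in (('scene0',(170,160,100,150)),('top0',(370,170,100,150)),):
    c=load(tag);im=cv2.resize(c['img'][:,:,::-1][v:v+h,u:u+w],None,fx=4,fy=4,interpolation=cv2.INTER_CUBIC)
    pts=[pin+sx*.011*x+sy*.0345*y+.072*z for sx in(-1,1) for sy in(-1,1)]+[pin,pin+.016*x,pin-.016*x]+[pin+sx*.011*x-.062*z for sx in(-1,1)]
    for q in (proj(c,pts)-[u,v]+.5)*4: cv2.circle(im,tuple(int(a) for a in q),3,(0,0,255),1)
    out.append(im)
cv2.imwrite('pics/c4.png',np.hstack(out))
```

```text
[ 0.4896219  -0.27628144  0.34027372] [ 1.14275850e-03  6.49222779e-01  7.60597448e-01 -3.57574583e-07] [-0.72  0.36  1.09  0.    1.69 -0.88]
```

View pics/c4.png

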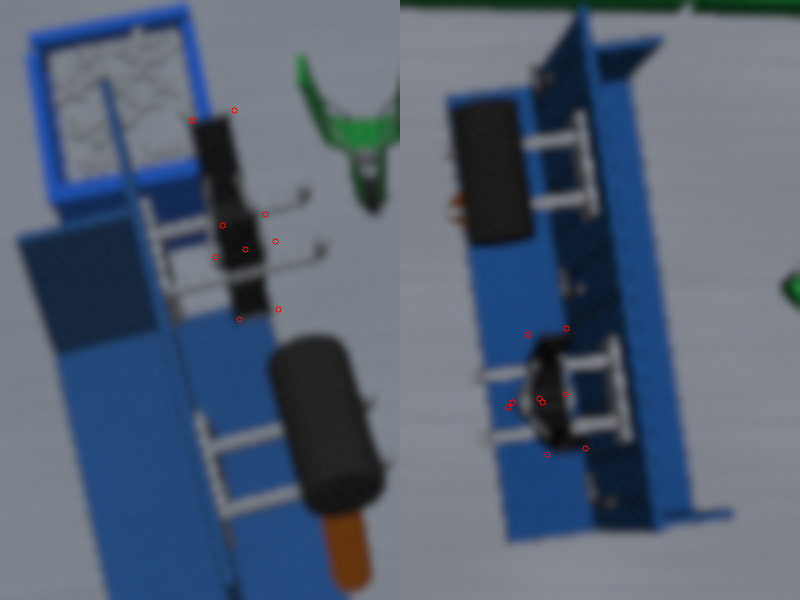

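Call:
apply_moves(xyz=[[0.1, -2.0, 0], [0.0, -2.0, 0], [0, 0, -2.5], [0, 0, -2.5], [0, 0, 0]], rotation=[[0, 0, 0], [0, 0, 0], [0, 0, 0], [0, 0, 0], [0, 0, 0]])

```text
time_s: 2.9
position: [0.4901, -0.3153, 0.2877]
tcp_rot: [-0.002, 0.649, 0.761, 0.0]
wrist_force: [-0.4, 0.4, -0.2]
width: 0.999
finger_force: 0.0
```

Call:
apply_moves(xyz=[[0.1, 0, -2], [0, 0, -2], [0, 0, -1.2], [0, 0, 0]], rotation=[[0, 0, 0], [0, 0, 0], [0, 0, 0], [0, 0, 0]])

```text
time_s: 3.3
position: [0.4918, -0.3163, 0.2369]
tcp_rot: [-0.0, 0.649, 0.761, 0.0]
wrist_force: [0.0, 0.5, 0.1]
width: 0.999
finger_force: 0.0
```

Call:
apply_moves(xyz=[[0, 0, 0], [0, 0, 0], [0, 0, 0], [0, 0, 0], [0, 0, 0]], rotation=[[0, 0, 0], [0, 0, 0], [0, 0, 0], [0, 0, 0], [0, 0, 0]], jaw=0.3)

```text
time_s: 3.8
position: [0.4923, -0.3171, 0.238]
tcp_rot: [0.002, 0.649, 0.76, 0.0]
wrist_force: [-0.2, 0.4, 5.7]
width: 0.654
finger_force: 10.1
```

Call:
apply_moves(xyz=[[0, 0, 0], [0, 0, 0], [0, 0, 0], [0, 0, 0], [0, 0, 0]], rotation=[[0, 0, 0], [0, 0, 0], [0, 0, 0], [0, 0, 0], [0, 0, 0]], jaw=-0.12)

```text
time_s: 4.3
position: [0.4921, -0.3173, 0.2382]
tcp_rot: [0.002, 0.649, 0.76, -0.0]
wrist_force: [-1.3, -0.5, 7.2]
width: 0.441
finger_force: 19.2
```

Call:
apply_moves(xyz=[[0, 0, 0.6], [0, 0, 0.7], [0, 0, 0.7], [0, 0, 0], [0, 0, 0]], rotation=[[0, 0, 0], [0, 0, 0], [0, 0, 0], [0, 0, 0], [0, 0, 0]])

```text
time_s: 4.8
position: [0.4919, -0.3168, 0.2565]
tcp_rot: [0.0, 0.649, 0.76, 0.0]
wrist_force: [-0.1, -0.9, -2.4]
width: 0.444
finger_force: 18.8
```

Call:
apply_moves(xyz=[[-0.2, 1, 0], [-0.3, 2, 0], [-0.3, 2, 0], [-0.3, 2, 0], [-0.3, 2, 0]], rotation=[[0, 0, 0], [0, 0, 0], [0, 0, 0], [0, 0, 0], [0, 0, 0]])

```text
time_s: 5.3
position: [0.4774, -0.2253, 0.2562]
tcp_rot: [-0.0, 0.649, 0.76, 0.0]
wrist_force: [0.3, 0.2, -1.4]
width: 0.443
finger_force: 18.8
```

Call:
apply_moves(xyz=[[0, 2, 3], [0, 2, 4], [0, 2, 4], [0, 2, 4], [0, 0, 0]], rotation=[[0, 0, 0], [0, 0, 0], [0, 0, 0], [0, 0, 0], [0, 0, 0]])

```text
time_s: 5.8
position: [0.478, -0.1446, 0.4117]
tcp_rot: [0.005, 0.648, 0.761, 0.001]
wrist_force: [0.7, 0.5, -1.5]
width: 0.438
finger_force: 18.8
```

```bash
cat > tgt.py <<'E'
from h import *
from fit import frame
from scipy.spatial.transform import Rotation as Ro
w=pickle.load(open('work.pkl','rb'));E=w[:3];R=frame(w[3],w[4])
o=bot.get_obs();q=o['tcp_rot'];Rt=Ro.from_quat([q[1],q[2],q[3],q[0]])
T=np.stack([np.cross(-R[:,0],-R[:,2]),-R[:,0],-R[:,2]],1)
if __name__=='__main__':
    print(o['position'],o['joint_positions'].round(2))
    for up in(.0,.04,.09,.1,.17): print(up, (E+R[:,2]*up).round(4))
    d=Ro.from_matrix(T)*Rt.inv(); print('rotvec deg',np.degrees(d.as_rotvec()).round(2))
E
python3 - <<'E'
from tgt import *
s=cap('scene','scene2');t=cap('top','top2')
p=o['position'];print(p)
out=[]
for c in (s,t):
    u,v=(proj(c,p)[0]-[50,75]).astype(int); u=max(u,0);v=max(v,0);print(u,v)
    out.append(cv2.resize(c['img'][:,:,::-1][v:v+150,u:u+100],(400,600),interpolation=cv2.INTER_CUBIC))
cv2.imwrite('pics/c5.png',np.hstack(out))
E
python3 tgt.py
```

```text
[ 0.47802535 -0.14459238  0.41165478]
257 57
284 192
[ 0.47762459 -0.14612851  0.4062141 ] [-0.53  0.23  1.1  -0.    1.81 -0.69]
0.0 [0.4898 0.2653 0.1868]
0.04 [0.476  0.2827 0.2201]
0.09 [0.4587 0.3044 0.2617]
0.1 [0.4553 0.3087 0.27  ]
0.17 [0.4311 0.3391 0.3282]
rotvec deg [-12.75 -32.87 -58.76]
```

View pics/c5.png

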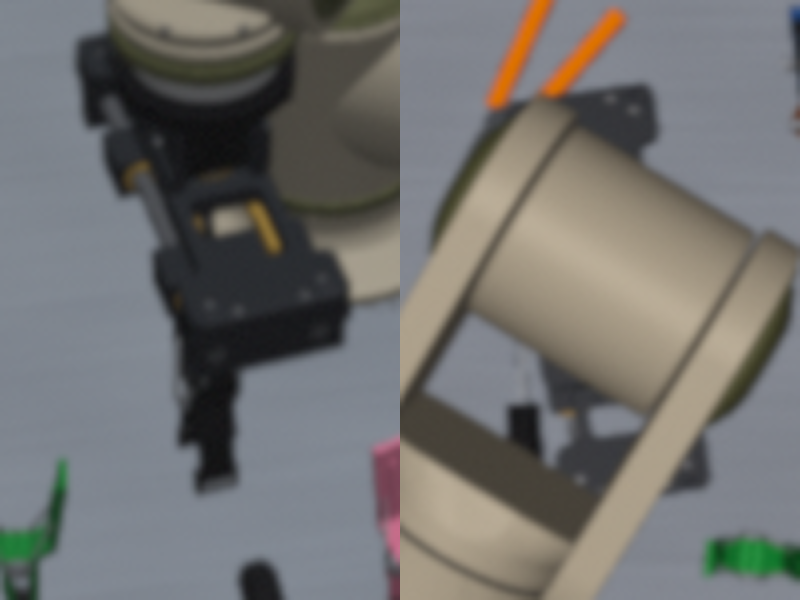

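Run:
```python
from tgt import *
s=load('scene2');p=np.array([.4778,-.1453,.409]);M=Rt.as_matrix()
for L in(.11,.116,.12,.126):
    for x in (-.011,.011):
        X=p+M@[x,.014,L];print(L,x,((proj(s,X)[0]-[257,57])*4).round(0))
print(M.round(3))
```

```text
0.11 -0.011 [193. 484.]
0.11 0.011 [235. 473.]
0.116 -0.011 [193. 491.]
0.116 0.011 [235. 481.]
0.12 -0.011 [193. 497.]
0.12 0.011 [236. 486.]
0.126 -0.011 [193. 504.]
0.126 0.011 [236. 493.]
[[-0.158  0.988  0.   ]
 [ 0.988  0.158 -0.   ]
 [-0.     0.    -1.   ]]
```

Call:
apply_moves(xyz=[[-0.54, 3.52, 0.4], [-0.54, 3.52, 0.4], [-0.54, 3.52, 0.4], [-0.54, 3.52, 0.4], [-0.54, 3.52, 0.4]], rotation=[[-0.85, -2.19, -3.92], [-0.85, -2.19, -3.92], [-0.85, -2.19, -3.92], [-0.85, -2.19, -3.92], [-0.85, -2.19, -3.92]])

```text
time_s: 6.4
position: [0.4502, 0.03, 0.4244]
tcp_rot: [0.095, 0.767, 0.634, 0.033]
wrist_force: [0.4, -0.2, -1.1]
width: 0.441
finger_force: 19.0
```

Call:
apply_moves(xyz=[[-0.54, 3.52, 0], [-0.54, 3.52, 0], [-0.54, 3.52, 0], [-0.54, 3.52, 0], [-0.54, 3.52, 0]], rotation=[[-0.85, -2.19, -3.92], [-0.85, -2.19, -3.92], [-0.85, -2.19, -3.92], [-0.85, -2.19, -3.92], [-0.85, -2.19, -3.92]])

```text
time_s: 6.9
position: [0.4232, 0.2061, 0.4243]
tcp_rot: [0.189, 0.852, 0.483, 0.065]
wrist_force: [1.5, -1.4, -1.1]
width: 0.445
finger_force: 19.0
```

```bash
python3 tgt.py
```

```text
[0.42324898 0.20612973 0.42433324] [ 0.37  0.12  1.24 -0.36  1.59  0.87]
0.0 [0.4898 0.2653 0.1868]
0.04 [0.476  0.2827 0.2201]
0.09 [0.4587 0.3044 0.2617]
0.1 [0.4553 0.3087 0.27  ]
0.17 [0.4311 0.3391 0.3282]
rotvec deg [ -4.23 -11.04 -19.33]
```

Call:
apply_moves(xyz=[[-0.54, 3.52, -0.2], [-0.54, 3.52, -0.2], [-0.54, 3.52, -0.2], [-0.54, 3.52, -0.2], [-0.5, 3.5, -0.4]], rotation=[[-0.85, -2.19, -3.9], [-0.85, -2.19, -3.9], [-0.85, -2.19, -3.9], [-0.85, -2.19, -3.9], [-0.85, -2.19, -3.9]])

```text
time_s: 7.4
position: [0.397, 0.3822, 0.4122]
tcp_rot: [0.275, 0.904, 0.315, 0.095]
wrist_force: [0.6, -0.2, -0.6]
width: 0.447
finger_force: 19.0
```

Call:
apply_moves(xyz=[[0, 0, 0], [0, 0, 0]], rotation=[[0, 0, 0], [0, 0, 0]])

```text
time_s: 7.6
position: [0.3975, 0.3813, 0.412]
tcp_rot: [0.274, 0.903, 0.317, 0.094]
wrist_force: [-1.4, -0.0, -1.2]
width: 0.446
finger_force: 18.9
```

```bash
python3 tgt.py
python3 - <<'E'
from tgt import *
print('in work axes', ((o['position']-E)@R).round(4))
E
```

```text
[0.3974738  0.38128065 0.41196852] [ 0.78  0.38  0.97 -0.6   1.82  1.53]
0.0 [0.4898 0.2653 0.1868]
0.04 [0.476  0.2827 0.2201]
0.09 [0.4587 0.3044 0.2617]
0.1 [0.4553 0.3087 0.27  ]
0.17 [0.4311 0.3391 0.3282]
rotvec deg [ 0.15 -0.2  -0.11]
in work axes [-1.500e-03  1.000e-04  2.696e-01]
```

Call:
apply_moves(xyz=[[0.9, -1.15, -2.5], [1, -1.25, -2.4], [1, -1.25, -2.4], [1, -1.25, -2.4], [0, 0, 0]], rotation=[[0, 0, 0], [0, 0, 0], [0, 0, 0], [0, 0, 0], [0, 0, 0]])

```text
time_s: 8.1
position: [0.4364, 0.329, 0.3146]
tcp_rot: [0.274, 0.904, 0.315, 0.092]
wrist_force: [-1.2, 0.1, -0.8]
width: 0.446
finger_force: 19.0
```

Run:
```python
from tgt import *
print('in work axes', ((o['position']-E)@R).round(4), np.degrees((Ro.from_matrix(T)*Rt.inv()).as_rotvec()).round(2))
s=cap('scene','scene3');t=cap('top','top3')
out=[]
for c,b in ((s,(430,90)),(t,(100,200))):
    im=cv2.resize(c['img'][:,:,::-1][b[1]:b[1]+150,b[0]:b[0]+100+30],(520,600),interpolation=cv2.INTER_CUBIC)
    M=Rt.as_matrix()
    for x in(-.011,.011):
        for y in(-.012,.012):
            q=(proj(c,o['position']+M@[x,y,.116])[0]-b+.5)*4;cv2.circle(im,tuple(int(a) for a in q),2,(0,0,255),1)
    for y in(-.142,0,.142):
        for x in(-.006,.006):
            q=(proj(c,E+R@[x,y,0])[0]-b+.5)*4;cv2.circle(im,tuple(int(a) for a in q),2,(0,255,0),1)
    out.append(im[:, :400] if c is t else im[:, 0:400])
cv2.imwrite('pics/c6.png',np.hstack(out))
```

```text
in work axes [-0.0018  0.0022  0.1524] [ 0.17 -0.31  0.16]
```

View pics/c6.png

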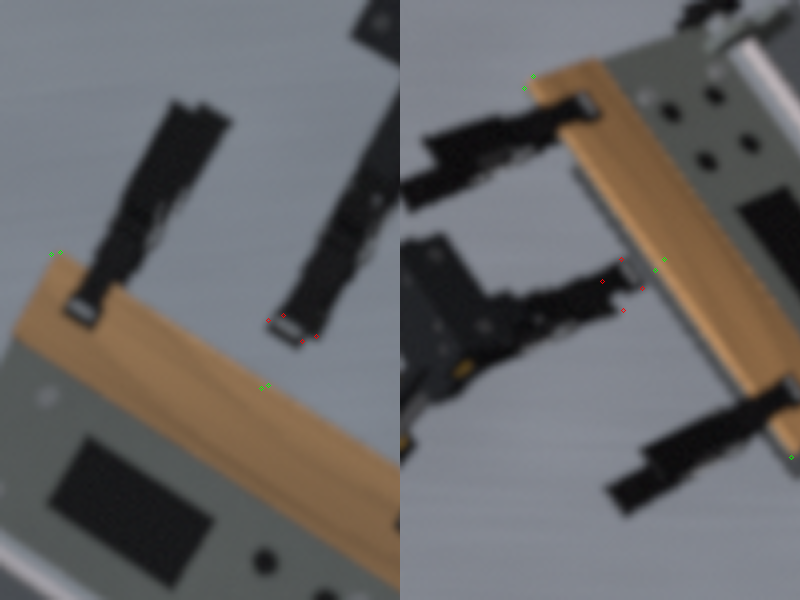

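The held clamp (scene crop pads at ~(285,330)) is in line with the middle of the batten and square to it. I'll average the noisy pose reading before inserting it.

```bash
cat > avg.py <<'E'
from tgt import *
P=[];V=[]
for i in range(10):
    eyes.capture('top'); o=bot.get_obs();q=o['tcp_rot'];P.append((o['position']-E)@R);V.append((Ro.from_matrix(T)*Ro.from_quat([q[1],q[2],q[3],q[0]]).inv()).as_rotvec())
m=np.mean(P,0);print('work axes',m.round(4),np.std(P,0).round(4),'rot',np.degrees(np.mean(V,0)).round(2),o['wrist_force'].round(1),o['time_s'])
for z in (.115,.1,.088): print(z,'shift cm',(R@([0,0,z]-m)*100).round(2))
E
python3 avg.py
```

```text
work axes [-0.0015  0.0003  0.157 ] [0.0004 0.0001 0.0004] rot [-0.1   0.07 -0.05] [ 0.4  0.3 -1.1] 8.7
0.115 shift cm [ 1.39 -1.71 -3.58]
0.1 shift cm [ 1.91 -2.36 -4.83]
0.088 shift cm [ 2.33 -2.88 -5.83]
```

Call:
apply_moves(xyz=[[0.3, -0.3, -1.0], [0.36, -0.47, -0.86], [0.36, -0.47, -0.86], [0.37, -0.47, -0.86], [0, 0, 0]], rotation=[[0, 0, 0], [0, 0, 0], [0, 0, 0], [0, 0, 0], [0, 0, 0]])

```text
time_s: 9.2
position: [0.4504, 0.3139, 0.2801]
tcp_rot: [0.274, 0.904, 0.315, 0.094]
wrist_force: [-0.3, 0.3, -1.0]
width: 0.441
finger_force: 19.0
```

```bash
python3 avg.py
```

```text
work axes [2.000e-04 1.000e-04 1.143e-01] [0.0001 0.0001 0.0004] rot [-0.06  0.03 -0.02] [-0.1 -0.7 -0.8] 9.7
0.115 shift cm [-0.01  0.03  0.07]
0.1 shift cm [ 0.51 -0.63 -1.18]
0.088 shift cm [ 0.92 -1.15 -2.18]
```

Call:
apply_moves(xyz=[[0.17, -0.22, -0.42], [0.17, -0.22, -0.42], [0.17, -0.22, -0.42], [0, 0, 0]], rotation=[[0, 0, 0], [0, 0, 0], [0, 0, 0], [0, 0, 0]])

```text
time_s: 10.1
position: [0.4554, 0.3078, 0.2683]
tcp_rot: [0.274, 0.904, 0.315, 0.095]
wrist_force: [0.3, -0.3, -1.7]
width: 0.446
finger_force: 18.8
```

Call:
apply_moves(xyz=[[0.14, -0.17, -0.33], [0.14, -0.17, -0.33], [0.07, -0.09, -0.17], [0, 0, 0]], rotation=[[0, 0, 0], [0, 0, 0], [0, 0, 0], [0, 0, 0]])

```text
time_s: 10.5
position: [0.459, 0.3037, 0.2607]
tcp_rot: [0.274, 0.904, 0.315, 0.096]
wrist_force: [2.8, -1.5, -0.4]
width: 0.441
finger_force: 17.7
```

```bash
python3 avg.py
```

```text
work axes [0.0001 0.0002 0.089 ] [0.     0.     0.0001] rot [-0.03  0.02 -0.02] [ 2.1 -2.6 -1.1] 11.0
0.115 shift cm [-0.87  1.13  2.17]
0.1 shift cm [-0.35  0.48  0.92]
0.088 shift cm [ 0.06 -0.04 -0.08]
```

Call:
apply_moves(xyz=[[0.1, -0.13, 0.11], [0, 0, 0], [0, 0, 0]], rotation=[[0, 0, 0], [0, 0, 0], [0, 0, 0]])

```text
time_s: 11.3
position: [0.4596, 0.3029, 0.2618]
tcp_rot: [0.273, 0.904, 0.316, 0.096]
wrist_force: [-0.2, -0.2, -0.3]
width: 0.445
finger_force: 19.0
```

```bash
python3 avg.py; python3 -c "
from tgt import *
f=o['wrist_force'];print(f.round(1),(R.T@f).round(1),o['moment'].round(2),o['width'])
s=cap('scene','scene4');t=cap('top','top4')
out=[cv2.resize(c['img'][:,:,::-1][b[1]:b[1]+150,b[0]:b[0]+100],(400,600),interpolation=cv2.INTER_CUBIC) for c,b in ((s,(445,90)),(t,(110,200)))]
cv2.imwrite('pics/c7.png',np.hstack(out))"
```

```text
work axes [-0.0016  0.0002  0.0891] [0.0001 0.     0.    ] rot [-0.06  0.   -0.03] [-0.4 -0.4 -1.5] 11.8
0.115 shift cm [-0.96  1.24  2.07]
0.1 shift cm [-0.44  0.59  0.82]
0.088 shift cm [-0.03  0.07 -0.18]
[-0.4 -0.4 -1.5] [ 0.8  0.5 -1.3] [ 0.22  0.37 -0.  ] 0.43854894505340264
```

View pics/c7.png

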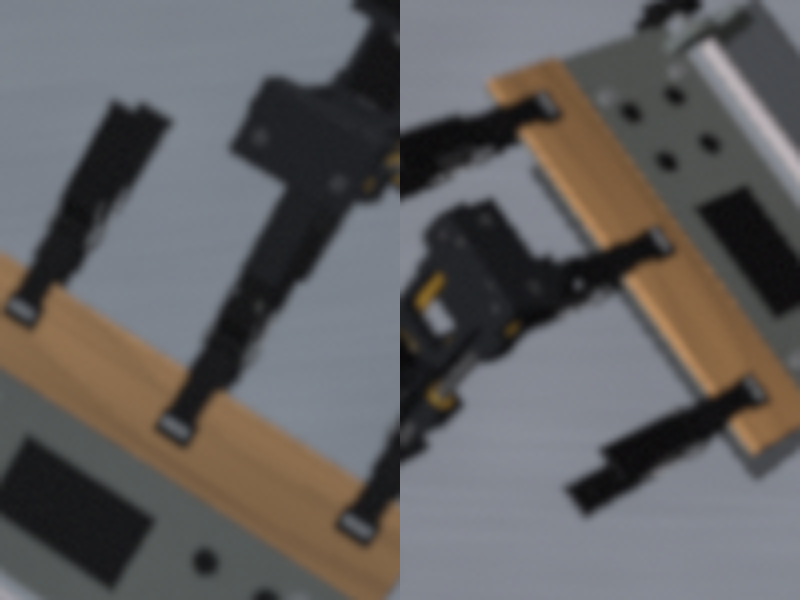

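Both pads straddle the batten, in line with and midway between the fixed clamps (top crop (545,105), (660,240), (755,390)). The contact force is gone. Releasing gradually.

Call:
apply_moves(xyz=[[0, 0, 0], [0, 0, 0], [0, 0, 0]], rotation=[[0, 0, 0], [0, 0, 0], [0, 0, 0]], jaw=0.02)

```text
time_s: 12.2
position: [0.46, 0.3025, 0.262]
tcp_rot: [0.274, 0.904, 0.315, 0.096]
wrist_force: [1.7, -2.5, -0.5]
width: 0.515
finger_force: 14.2
```

Call:
apply_moves(xyz=[[0, 0, 0], [0, 0, 0], [0, 0, 0]], rotation=[[0, 0, 0], [0, 0, 0], [0, 0, 0]], jaw=0.08)

```text
time_s: 12.5
position: [0.4599, 0.3026, 0.2619]
tcp_rot: [0.273, 0.904, 0.315, 0.096]
wrist_force: [2.2, -3.1, -0.9]
width: 0.542
finger_force: 11.3
```

Call:
apply_moves(xyz=[[0.1, -0.13, 0.11], [0, 0, 0], [0, 0, 0]], rotation=[[0, 0, 0], [0, 0, 0], [0, 0, 0]])

```text
time_s: 12.8
position: [0.4606, 0.3016, 0.2629]
tcp_rot: [0.273, 0.904, 0.316, 0.096]
wrist_force: [0.5, -0.2, -1.1]
width: 0.541
finger_force: 13.2
```

Call:
apply_moves(xyz=[[0, 0, 0], [0, 0, 0], [0, 0, 0]], rotation=[[0, 0, 0], [0, 0, 0], [0, 0, 0]], jaw=0.15)

```text
time_s: 13.1
position: [0.4606, 0.3015, 0.2628]
tcp_rot: [0.273, 0.904, 0.316, 0.096]
wrist_force: [-0.3, 1.1, -2.4]
width: 0.577
finger_force: 0.8
```

Call:
apply_moves(xyz=[[0, 0, 0], [0, 0, 0], [0, 0, 0], [0, 0, 0], [0, 0, 0]], rotation=[[0, 0, 0], [0, 0, 0], [0, 0, 0], [0, 0, 0], [0, 0, 0]], jaw=1)

```text
time_s: 13.6
position: [0.4609, 0.3014, 0.2632]
tcp_rot: [0.273, 0.904, 0.315, 0.096]
wrist_force: [0.1, 0.6, -0.6]
width: 0.989
finger_force: 0.0
```

Call:
apply_moves(xyz=[[-0.35, 0.43, 0.83], [-0.69, 0.87, 1.66], [-0.69, 0.87, 1.66], [-1, 1.3, 2.5], [-1, 1.3, 2.5]], rotation=[[0, 0, 0], [0, 0, 0], [0, 0, 0], [0, 0, 0], [0, 0, 0]])

```text
time_s: 14.1
position: [0.4227, 0.3496, 0.3561]
tcp_rot: [0.273, 0.904, 0.315, 0.096]
wrist_force: [0.3, 0.0, 0.0]
width: 0.999
finger_force: 0.0
```

Call:
apply_moves(xyz=[[-1, 1.3, 2.5], [-1, 1.3, 2.5], [-1, 1.3, 2.5], [0, 0, 0], [0, 0, 0]], rotation=[[0, 0, 0], [0, 0, 0], [0, 0, 0], [0, 0, 0], [0, 0, 0]])

```text
time_s: 14.6
position: [0.3932, 0.3882, 0.4292]
tcp_rot: [0.273, 0.904, 0.316, 0.096]
wrist_force: [0.3, -0.5, -0.4]
width: 1.001
finger_force: 0.0
```

```bash
python3 -c "
from h import *
s=cap('scene','scene5');t=cap('top','top5')
out=[cv2.resize(c['img'][:,:,::-1][b[1]:b[1]+150,b[0]:b[0]+100],(400,600),interpolation=cv2.INTER_CUBIC) for c,b in ((s,(445,90)),(t,(110,200)))]
cv2.imwrite('pics/c8.png',np.hstack(out))"
```

```text
(no output)
```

View pics/c8.png

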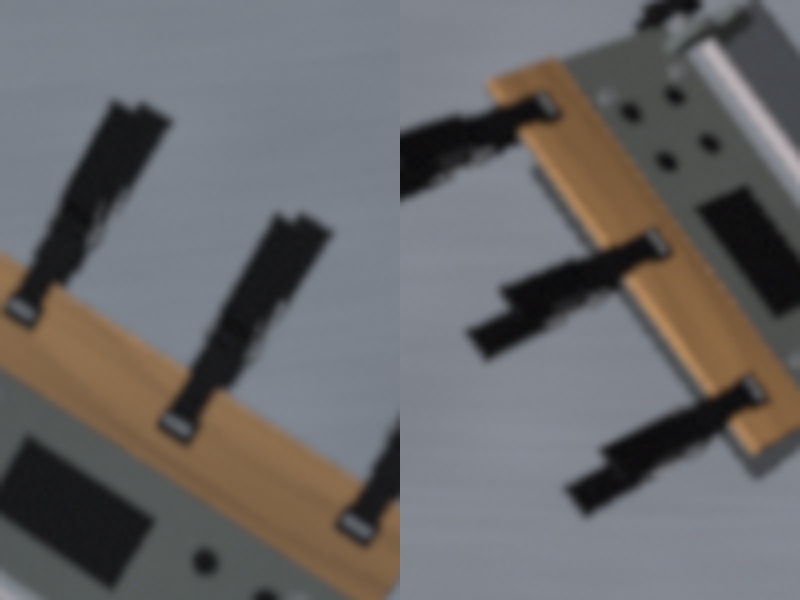

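```bash
python3 -c "
from tgt import *
s,t=load('scene5'),load('top5')
for a,b in (((22,312),(545,105)),((178,428),(657,242)),((356,526),(755,390))):
    X,r=tri([s,t],[(445+a[0]/4-.4,90+a[1]/4-.4),(110+(b[0]-400)/4-.4,200+b[1]/4-.4)]);print(((X-E)@R).round(4),r)"
```

```text
[-0.1926  0.0015  0.0951] [array([ 35.9, -10.4]), array([33.4,  3.5])]
[-0.0121 -0.0008 -0.0247] [array([-0.4,  0. ]), array([-0.3, -0.1])]
[ 0.1454 -0.0018 -0.1144] [array([-40.5,  -3.5]), array([-31.9, -14.9])]
```

```bash
python3 -c "
from tgt import *
s,t=load('scene5'),load('top5')
for a,b in (((22,312),(755,390)),((178,428),(657,242)),((356,526),(545,105))):
    X,r=tri([s,t],[(445+a[0]/4-.4,90+a[1]/4-.4),(110+(b[0]-400)/4-.4,200+b[1]/4-.4)]);print(((X-E)@R).round(4),r)
# handle-tip check: scene corners of upper handle ends
for a,b in (((112,100),(118,215)),((172,122),(332,232))): pass
p=np.array([0,.0,0])
for y in(.11,0,-.11): print((proj(s,E+R@[-.0,y,.106])[0]-[445,90])*4)"
```

```text
[-0.0114  0.1093 -0.0179] [array([-0.5,  0.1]), array([-0.5, -0.1])]
[-0.0121 -0.0008 -0.0247] [array([-0.4,  0. ]), array([-0.3, -0.1])]
[-0.0121 -0.1105 -0.0159] [array([-0.1,  0. ]), array([-0.1, -0. ])]
[130.22143314 114.94490022]
[301.70270618 217.79128366]
[482.47515936 327.22022885]
```

```bash
python3 -c "
from h import *
for n,regs in (('scene',{'mallet':(235,235,40,75),'fixL':(445,110,45,60),'plate':(400,190,80,80),'fixR':(530,165,45,60)}),('top',{'mallet':(380,185,30,50),'batten':(135,205,40,40),'plate':(190,200,60,90),'pliers':(295,180,50,70)})):
    a,b=[cv2.cvtColor(load(n+k)['img'],cv2.COLOR_RGB2GRAY).astype(np.float32) for k in '05']
    for k,(x,y,w,h) in regs.items(): print(n,k,np.round(cv2.phaseCorrelate(a[y:y+h,x:x+w].copy(),b[y:y+h,x:x+w].copy(),cv2.createHanningWindow((w,h),cv2.CV_32F)),2) if 0 else [np.round(v,2) for v in cv2.phaseCorrelate(a[y:y+h,x:x+w].copy(),b[y:y+h,x:x+w].copy(),cv2.createHanningWindow((w,h),cv2.CV_32F))])"
```

```text
scene mallet [array([-0.04,  0.39]), np.float64(0.99)]
scene fixL [array([0.51, 0.07]), np.float64(0.93)]
scene plate [array([0.03, 0.01]), np.float64(1.09)]
scene fixR [array([0.52, 0.05]), np.float64(0.96)]
top mallet [array([-0.06,  0.07]), np.float64(0.86)]
top batten [array([-0.06,  0.17]), np.float64(0.88)]
top plate [array([ 0.1, -0. ]), np.float64(1.14)]
top pliers [array([0.02, 0.02]), np.float64(0.95)]
```

```bash
python3 -c "
from bench import bot
print(bot.finish_job())"
```

```text
the job is handed in; nothing more can be done
None
```

The loose clamp is on the cover and batten, within about 1 mm of midway, square and released, though it sits about 7 mm deeper than the two fixed clamps; nothing else moved in the before-and-after images (mallet, pliers, work and fixed clamps checked), and the job was handed in at about 15 s with no verdict returned.

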